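# Turn a lugged pail lid until it drops home, then lock it with the hold-down arm

## Task

The grey lid lies loose on the white mixing pail, its hidden lugs riding on the ledge inside the mouth so that it stands proud of the rim. Turn the lid by its bar until the lugs drop into their notches and its disc lies flush with the rim, then swing the stand's hold-down arm by its black knob all the way over the lid. Leave the paint tin, the mallet and the brush where they are.

Things in the scene. Friction and masses are not known exactly. Their poses are not given: they have to be found in the camera images.
- lid_grip (a point): Centre of the upright bar on top of the grey plastic lid. Bar 86 mm long, 24 mm thick, 46 mm high above the lid's disc; the point is 23 mm above the disc's top face. x along the bar, y across its thickness, z up. Lid unseated, the point is 33 mm above the pail's rim; home, 23 mm.
- lid: The lid: loose, 0.2 to 0.45 kg, disc 145 mm across, 6 mm thick; origin at the centre of its underside, axes as the bar's. Four unseen lugs, 90 degrees apart, hang 10 mm below. Turned either way, within 1.3 rad they meet notches 7 mm wider (0.05 rad play each side); the lid drops 10 mm by its own weight and turns no further. Centred in the mouth to 2 mm.
- mouth (a point): Centre of the round mouth of the white plastic pail, in the plane of its rim, 136 mm above the bench. Pail 160 mm across, held fast on a dark steel stand fixed to the bench (200 mm square base). The axes are those of the stand, not of the notches: z up, -y points from the pail to the post of the hold-down arm.
- keeper_pivot (a point): Upright axis of the hold-down arm, on a steel post 105 mm from the pail's centre; the point is half-way up the flat steel arm (10 mm thick, 18 mm wide, its underside 4 mm above the rim). The arm reaches 58 mm from the axis on one side (the tip) and 88 mm on the other (the handle with the knob). Fixed to the stand, same axes.
- keeper_knob (a point): Upright round black knob on the handle end of the arm, 24 mm across and 48 mm tall; the point is half-way up it, 174 mm above the bench and 80 mm from the pivot axis. It moves with the arm in a level circle about the pivot. Pushed or pulled at the knob, the arm needs about 3 N and stays where it is left.
- keeper (a joint): Angle of the hold-down arm in rad. 0: against its stop, the tip over the lid and pointing at the pail's centre, the knob straight out from the pail. It grows as the arm swings away, the knob moving clockwise seen from above, up to 1.9; starts between 1.15 and 1.6, clear of the lid. An unseated lid stands in the arm's way.
- tin_c (a point): Bystander: closed metal paint tin, 104 mm across, 130 mm tall; the point is its centre. Leave alone.
- mallet_grip (a point): Bystander: rubber-headed mallet 240 mm long lying on the bench; the point is on its handle. Leave alone.
- brush_grip (a point): Bystander: paint brush lying on the bench; the point is on its handle. Leave alone.
Things that resemble listed ones, but are neither listed nor needed, are in the scene too. Of the things that look like the lid, the largest one is meant.

How it is judged:
By the outcome, as a careful person would: the job done as asked, in the order asked, and still so for the second after the job is handed in, with the robot touching nothing.
It also fails if it takes over 64 s, if anything falls off the work surface, if the arm or the gripper's body presses on something with over 40 N, if the wrist force passes 120 N, or if a joint passes its speed limit or range.

## Robot

A 6-joint arm with a two-finger parallel gripper is mounted at the origin on the work surface. World frame = base frame: x ahead of the robot, y to its left, z up, the work surface at z = 0. Lengths are in m, angles in rad, forces in N, time in s.
With the tool pointing down it reaches from about 0.375 to 0.9 m from the base axis. Payload 3.1 kg.
Tool frame: the origin (TCP) lies midway between the tips of the shut fingers; the grasp point (between the pads) lies pinch_z behind it (pinch_z is the distance from the TCP to the grasp point, in m); y points along the fingers, z is the direction in which the jaws open and shut, and the axes are right-handed (so a half turn about y gives the same grasp; the last joint's range is limited). The gripper opens to 87 mm and grips with 3 to 60 N. Pads are 19 mm wide; open, the fingers measure 117 mm over their backs; the gripper's body (75 mm by 190 mm) begins 51 mm behind the grasp point.
Start: joints at [1.054, 0.527, 1.433, -0, 1.181, -0.178], TCP at [0.207, 0.59, 0.223] pointing down, gripper open.
Joint ranges: [-3.08, 3.08], [-0.75, 2.2], [0.22, 2.44], [-1.43, 4.57], [0, 2.65], [-2.85, 2.85]. Speed limits (rad/s): [2.79, 2.79, 3.14, 3.14, 3.14, 3.14].

## Interface

Orientations are given as a unit quaternion [x, y, z, w].
In Python, from rig import get_obs, camera, hand_in, pinch_z gives the robot as it stands. The module is installed in compiled form; this text tells all that it offers.
- The arm moves only by the tool arm_command, never from a script. Its argument "plan" is a list of rows, each a list of 2 entries, a list of its own where there are three numbers: the shift along the world's x, y, z in units of 25 mm (1.0 is 25 mm), then the turn about the world's z in units of 5 degrees (1.0 is 5 degrees). A call has 1 to 5 rows; each row is the pose to reach, as a shift and turn from the pose commanded when the call began; what a row does not reach only later rows make up. A row lasts 1/10 s, in which the tool goes at most 50 mm and 8.59 degrees, less where a joint would pass 70% of its speed; a pose out of reach is approached as far as the arm can. A call with a gripper value outside its range is refused whole. "fingers" is the opening, from -1 (shut) to 1 (fully open), set as the call begins (left out, the last holds). The fingers move at their own pace and stop on an object; "force" is the grip in N (left out, the last holds). Time passes only in rows, so rows that repeat a pose let the fingers close. It gives the time, the measured TCP pose, the force and the opening at its end, in the units of the state.
- get_obs(): the state, without advancing time (a new reading comes with each control period).
- camera(name): name is "scene" or "top" or "wrist"; returns a dict with "pixels" (400x640x3 uint8, red, green, blue), "camera_matrix" (3x3 intrinsics, pixels), "R" (3x3) and "t" (3): a world point X has camera coordinates R X + t. Camera axes: x right, y down, z forward; pixel columns grow to the right and rows downward; lengths in m; the calibration is good to about 2 mm. A picture is of the moment at which its call begins. There is no depth.
- hand_in(): hands the job in, once; it reports no verdict.
The state is a dict: "time": time; "q": joint angles; "joint_velocities": joint speeds; "joint_torque": joint torques, N m; "position": TCP position; "tool_rot": TCP orientation; "ft_force": force on the tool from outside, world axes, zero at the start; "moment": the same for the moment, N m; "grip_width": finger opening in m.
Only numpy, scipy, OpenCV 4.12 (cv2) and the standard library are available. Lean on these libraries where they do the work, as an engineer would, in place of code of your own. Each camera call takes 0.05 s, during which the arm holds its last target.

## Working session

There is one attempt and no reset: what is moved stays moved. The work goes in short steps, Python scripts to look and compute and a tool call to move; the robot and the scene stay as the last step left them, time stands still between calls to the robot, and variables do not carry over. Pictures are saved under pics/ and viewed, and the job is handed in when it is done.

Besides the shell and the picture viewer there is one more tool, called after ">>>" as name(argument=value, ...) on one line, values as JSON. arm_command: Moves the arm, as the interface text tells. Its arguments: {"type":"object","properties":{"plan":{"type":"array"},"fingers":{"type":"number"},"force":{"type":"number"}},"required":["plan"]}

```bash
mkdir -p pics
python3 - <<'E'
from rig import get_obs, camera, pinch_z
import cv2,pickle
print(pinch_z); o=get_obs(); print(o)
for n in ("scene","top","wrist"):
    c=camera(n); pickle.dump(c,open(f"pics/{n}0.pkl","wb"))
    cv2.imwrite(f"pics/{n}0.png",c["pixels"][:,:,::-1]); print(n,c["camera_matrix"],c["R"],c["t"])
E
```

```text
0.0187
{'time': 0.0, 'q': array([ 1.05451757e+00,  5.28484698e-01,  1.43388581e+00, -2.67454016e-05,
        1.18137066e+00, -1.78553459e-01]), 'joint_velocities': array([ 0.00274969,  0.00013957, -0.00111639,  0.00013833,  0.0009651 ,
       -0.0010895 ]), 'joint_torque': array([ 1.00876063e-03, -4.40035522e+01, -1.76596963e+01,  6.35118247e-02,
        5.83328353e-02, -1.89331572e-04]), 'position': array([0.20673873, 0.58905473, 0.22156548]), 'tool_rot': array([ 0.6977667 , -0.11908406,  0.11858325, -0.69633227]), 'ft_force': array([-0.17027114, -0.48256786, -0.52629429]), 'moment': array([ 0.03302363,  0.01246665, -0.02403964]), 'grip_width': 0.08710936466119851}
scene [[373.18672583   0.         321.41335832]
 [  0.         373.18672583 203.66659817]
 [  0.           0.           1.        ]] [[ 0.61563582  0.7880064   0.00620098]
 [ 0.50541042 -0.38879379 -0.77032441]
 [-0.60460967  0.47737334 -0.63762203]] [-0.37088765 -0.19894575  1.64057587]
top [[484.18338888   0.         327.10271014]
 [  0.         484.18338888 203.20611784]
 [  0.           0.           1.        ]] [[ 0.00614456 -0.99983508 -0.01708957]
 [-0.99509375 -0.00442605 -0.09883748]
 [ 0.09874554  0.01761303 -0.99495683]] [0.01009855 0.57911336 1.48428057]
wrist [[359.36781806   0.         320.89816992]
 [  0.         359.36781806 197.60516982]
 [  0.           0.           1.        ]] [[ 0.33291728  0.9429536  -0.00214475]
 [ 0.91033709 -0.32080703  0.2614751 ]
 [ 0.24587083 -0.08900203 -0.96520784]] [-0.62343946 -0.03055887  0.39058445]
```

View pics/scene0.png

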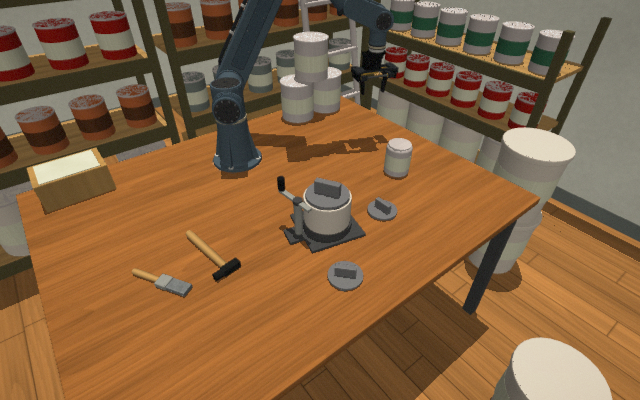

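View pics/top0.png

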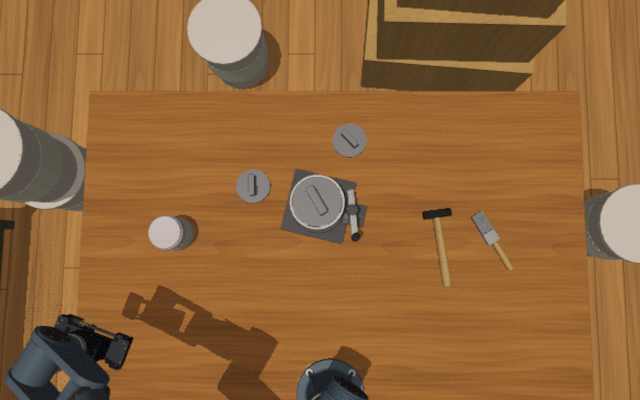

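View pics/wrist0.png

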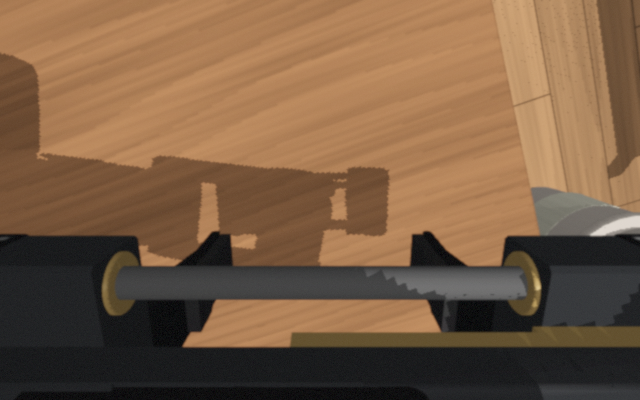

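Lid candidates in the top image are the lid on the pail at (317,200), a small lid at (349,140) and a small lid at (253,186). The one on the pail is the largest and is the one meant. Next I check it in a close crop.

Run:
```python
import cv2
a=cv2.imread("pics/top0.png")[160:260,265:395]
cv2.imwrite("pics/topc.png",cv2.resize(a,None,fx=6,fy=6,interpolation=cv2.INTER_CUBIC))
a=cv2.imread("pics/scene0.png")[165:255,265:375]
cv2.imwrite("pics/scenec.png",cv2.resize(a,None,fx=6.5,fy=6.5,interpolation=cv2.INTER_CUBIC))
```

```text
(no output)
```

View pics/topc.png

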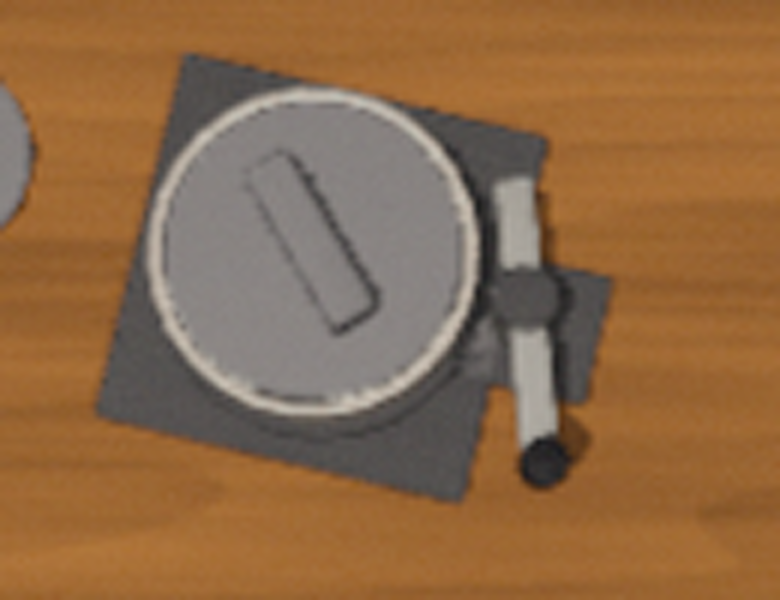

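View pics/scenec.png

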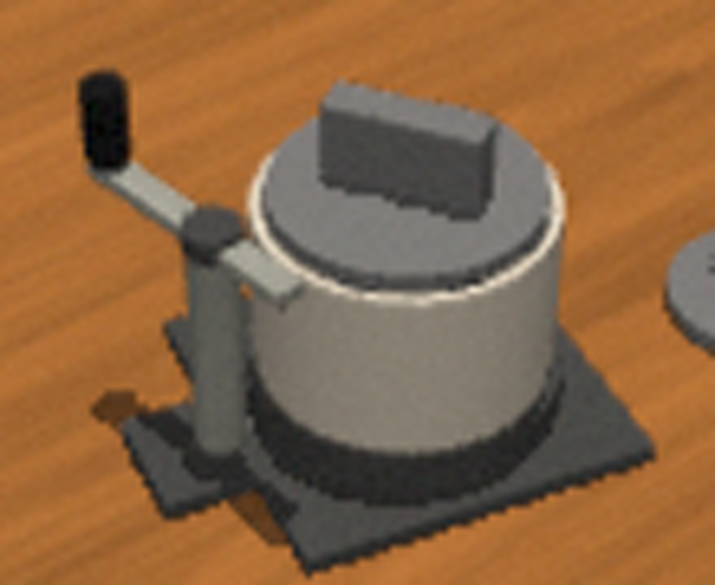

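```bash
cat > h.py <<'E'
import numpy as np,pickle
def ray(c,u,v,z):
    K,R,t=c["camera_matrix"],np.array(c["R"]),np.array(c["t"])
    d=R.T@np.linalg.solve(K,[u,v,1]); o=-R.T@t
    return o+d*(z-o[2])/d[2]
def proj(c,X):
    p=c["camera_matrix"]@(c["R"]@np.array(X)+c["t"]); return p[:2]/p[2]
E
python3 - <<'E'
from h import *
c=pickle.load(open("pics/top0.pkl","rb")); s=pickle.load(open("pics/scene0.pkl","rb"))
T=lambda x,y,z: ray(c,x/6-.42+265,y/6-.42+160,z)
m=T(314,252,.136); print("mouth",m)
bar=[T(*p,.192) for p in [(245,168),(285,150),(380,298),(340,332)]]
b=np.mean(bar,0); d=(bar[2]+bar[3]-bar[0]-bar[1]);print("bar",b,np.degrees(np.arctan2(d[1],d[0])))
pv=T(528,298,.155);kn=T(544,462,.198);print("pivot",pv,np.hypot(*(pv-m)[:2]),"knob",kn,np.hypot(*(kn-pv)[:2]))
sq=[T(*p,.01) for p in [(187,55),(547,135),(465,500),(98,412)]]
print("base c",np.mean(sq,0),[np.degrees(np.arctan2(*(sq[(i+1)%4]-sq[i])[1::-1])) for i in range(4)])
u=pv-m;w=kn-pv
a=lambda v:np.arctan2(v[1],v[0]); print("post dir",np.degrees(a(u)),"knob dir",np.degrees(a(w)),"keeper",a(u)-a(w))
S=lambda x,y,z: ray(s,x/6.5-.42+265,y/6.5-.42+165,z)
print("scene knobtop",S(104,78,.198),"bar c",np.mean([S(*p,.192) for p in [(320,98),(342,84),(497,125),(482,142)]],0),"pivot",S(212,222,.155))
print("scene rim c",S(406,212,.136))
E
```

```text
mouth [0.57302478 0.0408963  0.136     ]
bar [0.57439908 0.03953685 0.192     ] -148.37753231495694
pivot [ 0.54950699 -0.06196849  0.155     ] 0.10551896251624249 knob [ 0.47030285 -0.06786173  0.198     ] 0.07942308655016626
base c [0.57413562 0.04039943 0.01      ] [np.float64(-102.44999230131694), np.float64(167.48837370648562), np.float64(76.8794184578747), np.float64(-13.165112167253323)]
post dir -102.8780910714413 knob dir -175.74470895603932 keeper 1.2717623968788208
scene knobtop [ 0.47253524 -0.06627128  0.198     ] bar c [0.5800951  0.04078601 0.192     ] pivot [ 0.55309074 -0.05974024  0.155     ]
scene rim c [0.58609791 0.03497865 0.136     ]
```

Run:
```python
from h import *
from rig import get_obs
from scipy.spatial.transform import Rotation as Ro
o=get_obs();M=Ro.from_quat(o["tool_rot"]).as_matrix();print(M)
print("yaw jaw",np.degrees(np.arctan2(M[1,2],M[0,2])), np.degrees(o["q"]))
c=pickle.load(open("pics/top0.pkl","rb")); print("tin",ray(c,166,233,.13))
d=np.array([.574,.040,.29])-[.2067,.5891,.2216]; print(d/.025)
```

```text
[[ 9.43479618e-01 -8.15870845e-04  3.31429546e-01]
 [-3.31430421e-01 -1.43936699e-03  9.43478566e-01]
 [-2.92707907e-04 -9.99998631e-01 -1.62841783e-03]]
yaw jaw 70.64440720231812 [ 6.04187891e+01  3.02674143e+01  8.21379490e+01 -6.35104322e-05
  6.76894334e+01 -1.02255803e+01]
tin [0.4796818  0.48030757 0.13      ]
[ 14.692 -21.964   2.736]
```

>>> arm_command(plan=[[[0,0,2.8],0],[[0,0,2.8],2],[[14.7,-22,2.8],10.2],[[14.7,-22,2.8],10.2],[[14.7,-22,2.8],10.2]], fingers=1)

```text
time: 0.65
position: [0.2868, 0.47, 0.2925]
tool_rot: [0.702, 0.087, -0.087, -0.702]
ft_force: [0.7, 0.4, -0.7]
grip_width: 0.0873
```

```bash
cat >> h.py <<'E'
from rig import get_obs,camera
from scipy.spatial.transform import Rotation as Ro
def st(tgt=None,yaw=None):
    o=get_obs();M=Ro.from_quat(o["tool_rot"]).as_matrix();y=np.degrees(np.arctan2(M[1,2],M[0,2]))
    print("t",round(o["time"],2),"pos",o["position"].round(4),"yaw",y.round(1),"F",o["ft_force"].round(1),"M",o["moment"].round(2),"w",o["grip_width"].round(4),"q6",np.degrees(o["q"][5]).round(0))
    if tgt is not None: print("shift",((np.array(tgt)-o["position"])/.025).round(2),"turn",((yaw-y)/5).round(2))
def shot(n,f):
    import cv2
    c=camera(n); pickle.dump(c,open(f"pics/{f}.pkl","wb")); cv2.imwrite(f"pics/{f}.png",c["pixels"][:,:,::-1]); return c
E
python3 -c "
from h import *
st([.574,.04,.29],121.6)"
```

```text
Traceback (most recent call last):
  File "h.py", line 12, in st
    print("t",round(o["time"],2),"pos",o["position"].round(4),"yaw",y.round(1),"F",o["ft_force"].round(1),"M",o["moment"].round(2),"w",o["grip_width"].round(4),"q6",np.degrees(o["q"][5]).round(0))
                                                                                                                                       ^^^^^^^^^^^^^^^^^^^^^
AttributeError: 'float' object has no attribute 'round'
```

```bash
sed -i 's/o\["grip_width"\].round(4)/round(o["grip_width"],4)/' h.py
python3 -c "
from h import *
st([.574,.04,.29],121.6)"
```

```text
t 0.65 pos [0.2868 0.47   0.2925] yaw 104.1 F [ 0.7  0.4 -0.7] M [ 0.02 -0.04  0.04] w 0.0873 q6 -57.0
shift [ 11.49 -17.2   -0.1 ] turn 3.49
```

>>> arm_command(plan=[[[10.8,-16.4,0],3.2],[[10.8,-16.4,0],3.2],[[10.8,-16.4,0],3.2],[[10.8,-16.4,0],3.2],[[10.8,-16.4,0],3.2]])

```text
time: 1.15
position: [0.42, 0.2682, 0.2925]
tool_rot: [-0.683, -0.181, 0.181, 0.683]
ft_force: [0.6, 0.6, -0.9]
grip_width: 0.0872
```

>>> arm_command(plan=[[[5.3,-8.3,0],0],[[5.3,-8.3,0],0],[[5.3,-8.3,0],0],[[5.3,-8.3,0],0],[[5.3,-8.3,0],0]])

```text
time: 1.65
position: [0.5528, 0.0603, 0.2924]
tool_rot: [-0.683, -0.181, 0.181, 0.684]
ft_force: [0.3, 0.1, -0.5]
grip_width: 0.0868
```

```bash
python3 -c "
from h import *
st([.574,.04,.29],121.6)"
```

```text
t 1.65 pos [0.5528 0.0603 0.2924] yaw 119.7 F [ 0.3  0.1 -0.5] M [0.1  0.02 0.03] w 0.0868 q6 -125.0
shift [ 0.85 -0.81 -0.1 ] turn 0.39
```

>>> arm_command(plan=[[[0,0,0],0],[[0,0,0],0]])

```text
time: 1.85
position: [0.5518, 0.0616, 0.292]
tool_rot: [-0.683, -0.18, 0.181, 0.684]
ft_force: [-0.4, 0.7, 0.2]
grip_width: 0.0871
```

```bash
python3 -c "
from h import *
st([.574,.04,.29],121.6)
shot('wrist','w1');shot('top','t1')"
```

```text
t 1.85 pos [0.5518 0.0616 0.292 ] yaw 119.6 F [-0.4  0.7  0.2] M [0.06 0.09 0.02] w 0.0871 q6 -125.0
shift [ 0.89 -0.87 -0.08] turn 0.41
```

View pics/w1.png

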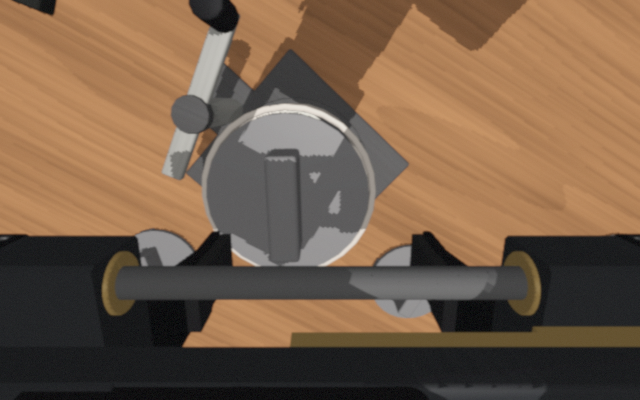

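Run:
```python
import cv2
a=cv2.imread("pics/w1.png")[95:285,165:400]
cv2.imwrite("pics/w1c.png",cv2.resize(a,None,fx=3,fy=3,interpolation=cv2.INTER_CUBIC))
```

```text
(no output)
```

View pics/w1c.png

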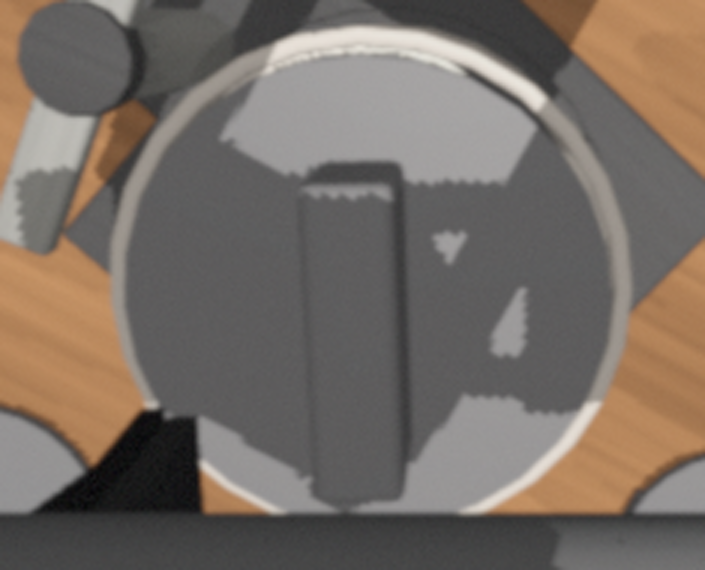

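Run:
```python
from h import *
c=pickle.load(open("pics/w1.pkl","rb"))
P=[ray(c,x/3-.33+165,y/3-.33+95,.192) for x,y in [(302,184),(393,184),(403,492),(314,492)]]
d=P[0]+P[1]-P[2]-P[3];print(np.mean(P,0),np.degrees(np.arctan2(d[1],d[0])),[np.linalg.norm(P[i]-P[(i+1)%4]).round(4) for i in range(4)])
K=ray(c,*(np.array([75,58])/3-.33+[165,95]),.155);print("pivot",K)
st(np.r_[np.mean(P,0)[:2],.29],121.6)
```

```text
[0.57366717 0.04010021 0.192     ] -150.16737268819148 [np.float64(0.0222), np.float64(0.0816), np.float64(0.0235), np.float64(0.0816)]
pivot [ 0.55106232 -0.06109564  0.155     ]
t 1.95 pos [0.5509 0.0634 0.2922] yaw 119.8 F [ 0.1  0.  -0.2] M [-0.02  0.04 -0.02] w 0.087 q6 -125.0
shift [ 0.91 -0.93 -0.09] turn 0.37
```

>>> arm_command(plan=[[[0.9,-0.95,0],0],[[0.9,-0.95,0],0],[[0.9,-0.95,0],0],[[0.9,-0.95,-3],0],[[0.9,-0.95,-3],0]])

```text
time: 2.45
position: [0.5719, 0.0406, 0.2156]
tool_rot: [-0.683, -0.181, 0.183, 0.684]
ft_force: [-0.9, -0.1, -0.6]
grip_width: 0.0871
```

>>> arm_command(plan=[[[0,0,0],0],[[0,0,0],0],[[0,0,0],0]])

```text
time: 2.75
position: [0.5756, 0.0392, 0.2195]
tool_rot: [0.684, 0.183, -0.18, -0.683]
ft_force: [-0.6, 0.7, 0.6]
grip_width: 0.087
```

```bash
python3 -c "
from h import *
st([.5737,.0401,.163],120.2)"
```

```text
t 2.75 pos [0.5756 0.0392 0.2195] yaw 119.8 F [-0.6  0.7  0.6] M [ 0.02  0.06 -0.06] w 0.087 q6 -127.0
shift [-0.07  0.03 -2.26] turn 0.09
```

>>> arm_command(plan=[[[-0.05,0,-1],0],[[-0.05,0,-2],0],[[-0.05,0,-2.2],0],[[-0.05,0,-2.2],0],[[-0.05,0,-2.2],0]])

```text
time: 3.25
position: [0.5746, 0.0386, 0.1643]
tool_rot: [0.684, 0.182, -0.18, -0.683]
ft_force: [0.1, -0.3, 0.0]
grip_width: 0.0869
```

>>> arm_command(plan=[[[0,0,0],0],[[0,0,0],0],[[0,0,0],0],[[0,0,0],0],[[0,0,0],0]], fingers=-0.6, force=12)

```text
time: 3.75
position: [0.5732, 0.0387, 0.1627]
tool_rot: [0.683, 0.181, -0.181, -0.683]
ft_force: [0.6, 0.1, 0.3]
grip_width: 0.0547
```

```bash
python3 -c "
from h import *
st([.5737,.0401,.163],120.2)"
```

```text
t 3.75 pos [0.5732 0.0387 0.1627] yaw 119.7 F [0.6 0.1 0.3] M [0.07 0.08 0.03] w 0.0547 q6 -127.0
shift [0.02 0.06 0.01] turn 0.1
```

>>> arm_command(plan=[[[0,0,0],0],[[0,0,0],0],[[0,0,0],0],[[0,0,0],0],[[0,0,0],0]])

```text
time: 4.25
position: [0.5731, 0.0388, 0.1625]
tool_rot: [-0.683, -0.181, 0.181, 0.684]
ft_force: [0.4, 1.0, 0.8]
grip_width: 0.0237
```

```bash
python3 -c "
from h import *
st([.5737,.0401,.163],120.2)"
```

```text
t 4.25 pos [0.5731 0.0388 0.1625] yaw 119.7 F [0.4 1.  0.8] M [0.07 0.02 0.06] w 0.0237 q6 -127.0
shift [0.02 0.05 0.02] turn 0.1
```

>>> arm_command(plan=[[[0,0,-0.1],0],[[0,0,-0.1],-0.4],[[0,0,-0.1],-0.8],[[0,0,-0.12],-1.2],[[0,0,-0.12],-1.6]])

```text
time: 4.75
position: [0.5738, 0.039, 0.1613]
tool_rot: [0.695, 0.134, -0.133, -0.694]
ft_force: [-1.5, 2.1, 9.2]
grip_width: 0.0256
```

```bash
python3 -c "
from h import *
st()"
```

```text
t 4.75 pos [0.5738 0.039  0.1613] yaw 111.7 F [-1.5  2.1  9.2] M [0.23 0.45 0.38] w 0.0256 q6 -119.0
```

>>> arm_command(plan=[[[0,0,0],0],[[0,0,0],-0.4],[[0,0,-0.02],-0.8],[[0,0,-0.02],-1.2],[[0,0,-0.04],-1.6]], force=25)

```text
time: 5.25
position: [0.5742, 0.0392, 0.1613]
tool_rot: [0.702, 0.086, -0.084, -0.702]
ft_force: [-3.5, 3.4, 16.9]
grip_width: 0.0253
```

```bash
python3 -c "
from h import *
st()"
```

```text
t 5.25 pos [0.5742 0.0392 0.1613] yaw 103.8 F [-3.5  3.4 16.9] M [0.56 0.64 0.92] w 0.0253 q6 -111.0
```

Run:
```python
from h import *
import cv2
shot('wrist','w2');shot('scene','s2')
a=cv2.imread("pics/s2.png")[135:255,255:385]
cv2.imwrite("pics/s2c.png",cv2.resize(a,None,fx=5,fy=5,interpolation=cv2.INTER_CUBIC))
st()
```

```text
t 5.35 pos [0.5741 0.0392 0.1613] yaw 103.9 F [-2.6  1.1 13.1] M [0.46 0.48 0.69] w 0.0253 q6 -111.0
```

View pics/w2.png

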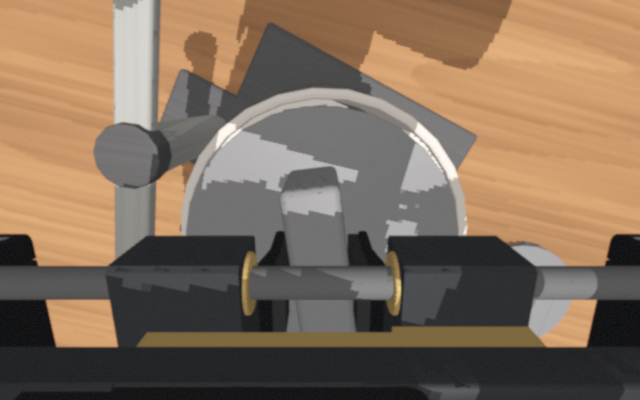

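View pics/s2c.png

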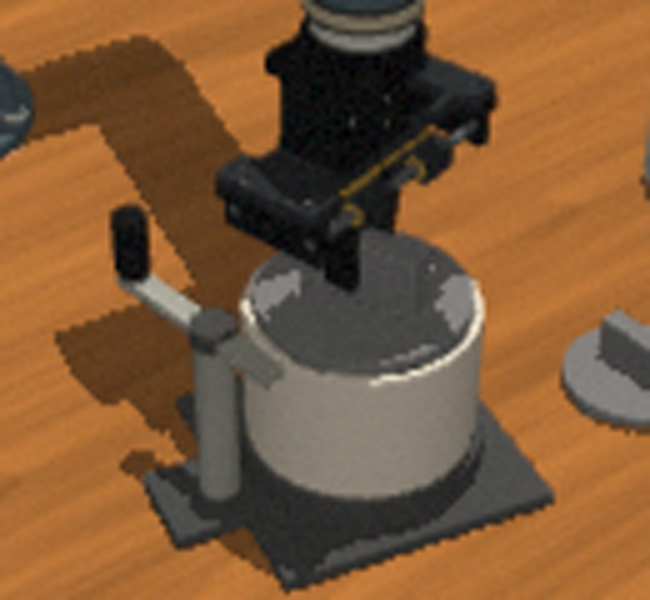

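```bash
python3 - <<'E'
from h import *
import cv2
for n in("scene0","s2"):
    c=pickle.load(open(f"pics/{n}.pkl","rb")); a=cv2.imread(f"pics/{n}.png")[165:255,285:370]; a=cv2.resize(a,None,fx=7,fy=7,interpolation=cv2.INTER_CUBIC); b=a.copy()
    for z,col,r in((.146,(0,0,255),.0725),(.136,(0,255,0),.0725),(.136,(255,0,0),.08)):
        p=[(proj(c,[.5737+r*np.cos(t),.0401+r*np.sin(t),z])+.5-[285,165])*7 for t in np.linspace(0,6.28,80)]
        cv2.polylines(b,[np.array(p).astype(int)],True,col,1)
    cv2.imwrite(f"pics/{n}o.png",cv2.resize(np.vstack([a,b]),None,fx=.47*1.0,fy=.47) if 0 else np.hstack([a[150:450],b[150:450]])[:, :1190][:, ::1])
E
python3 - <<'E'
import cv2,numpy as np
a=cv2.imread("pics/scene0o.png");b=cv2.imread("pics/s2o.png")
cv2.imwrite("pics/cmp.png",cv2.resize(np.vstack([a,b]),(800,403)))
E
```

```text
(no output)
```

View pics/cmp.png

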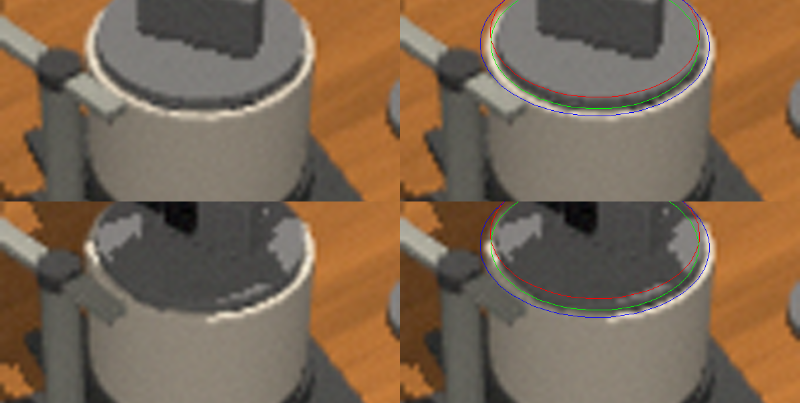

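>>> arm_command(plan=[[[0,0,0.02],0],[[0,0,0.02],-0.4],[[0,0,0.02],-0.8],[[0,0,0.02],-1.2],[[0,0,0.02],-1.6]], force=30)

```text
time: 5.85
position: [0.5736, 0.0398, 0.1613]
tool_rot: [-0.706, -0.036, 0.035, 0.706]
ft_force: [-2.3, 3.4, 11.4]
grip_width: 0.0252
```

```bash
python3 -c "
from h import *
st()"
```

```text
t 5.85 pos [0.5736 0.0398 0.1613] yaw 95.8 F [-2.3  3.4 11.4] M [0.63 0.46 0.64] w 0.0252 q6 -103.0
```

>>> arm_command(plan=[[[0,0,0],-0.4],[[0,0,0],-0.8],[[0,0,0],-1.2],[[0,0,0],-1.6],[[0,0,0],-2]])

```text
time: 6.35
position: [0.5734, 0.0401, 0.1613]
tool_rot: [-0.706, 0.025, -0.026, 0.707]
ft_force: [-2.8, 4.6, 12.8]
grip_width: 0.025
```

```bash
python3 -c "
from h import *
st()"
```

```text
t 6.35 pos [0.5734 0.0401 0.1613] yaw 85.8 F [-2.8  4.6 12.8] M [0.75 0.54 0.8 ] w 0.025 q6 -93.0
```

>>> arm_command(plan=[[[0,0,0],-0.4],[[0,0,0],-0.8],[[0,0,0],-1.2],[[0,0,0],-1.6],[[0,0,0],-2]])

```text
time: 6.85
position: [0.5729, 0.0404, 0.159]
tool_rot: [-0.701, 0.088, -0.088, 0.703]
ft_force: [-0.5, 5.1, -0.8]
grip_width: 0.0246
```

```bash
python3 -c "
from h import *
st()"
```

```text
t 6.85 pos [0.5729 0.0404 0.159 ] yaw 75.7 F [-0.5  5.1 -0.8] M [ 1.13 -0.12  0.72] w 0.0246 q6 -83.0
```

Fz fell from 12.8 to -0.8 N and the hand sank 2 mm, so the lugs have probably found the notches. I ease back and follow the lid down.

>>> arm_command(plan=[[[0,0,0],0.3],[[0,0,-0.1],0.3],[[0,0,-0.2],0.3],[[0,0,-0.3],0.3],[[0,0,-0.35],0.3]])

```text
time: 7.35
position: [0.5727, 0.0408, 0.1513]
tool_rot: [-0.702, 0.079, -0.078, 0.704]
ft_force: [-3.3, 7.6, 14.4]
grip_width: 0.0237
```

```bash
python3 -c "
from h import *
st()"
```

```text
t 7.35 pos [0.5727 0.0408 0.1513] yaw 77.3 F [-3.3  7.6 14.4] M [1.27 0.74 0.32] w 0.0237 q6 -85.0
```

>>> arm_command(plan=[[[0,0,0],0],[[0,0,0],0],[[0,0,0],0],[[0,0,0],0],[[0,0,0],0]], fingers=0.4)

```text
time: 7.85
position: [0.5733, 0.0383, 0.1502]
tool_rot: [0.703, -0.079, 0.079, -0.703]
ft_force: [0.1, -0.7, -0.5]
grip_width: 0.0557
```

>>> arm_command(plan=[[[0,0,1.5],0],[[0,0,3],0],[[-1,-1,4],0],[[-3,-3,4],0],[[-4,-4,4],0]])

```text
time: 8.35
position: [0.4773, -0.058, 0.2514]
tool_rot: [0.703, -0.077, 0.079, -0.702]
ft_force: [0.1, -1.8, -0.3]
grip_width: 0.061
```

>>> arm_command(plan=[[[0,0,0],0],[[0,0,0],0],[[0,0,0],0]])

```text
time: 8.65
position: [0.4785, -0.0569, 0.2505]
tool_rot: [-0.703, 0.078, -0.079, 0.703]
ft_force: [-0.7, -0.7, 0.2]
grip_width: 0.0609
```

Run:
```python
from h import *
import cv2
st()
w=shot('wrist','w3');c=shot('scene','s3');shot('top','t3')
a=cv2.imread("pics/s3.png")[165:255,265:375]
cv2.imwrite("pics/s3c.png",cv2.resize(a,None,fx=6.5,fy=6.5,interpolation=cv2.INTER_CUBIC))
a=cv2.imread("pics/t3.png")[160:260,265:395]
cv2.imwrite("pics/t3c.png",cv2.resize(a,None,fx=6,fy=6,interpolation=cv2.INTER_CUBIC))
```

```text
t 8.65 pos [ 0.4785 -0.0569  0.2505] yaw 77.2 F [-0.7 -0.7  0.2] M [ 0.03 -0.01  0.02] w 0.0609 q6 -97.0
```

View pics/s3c.png

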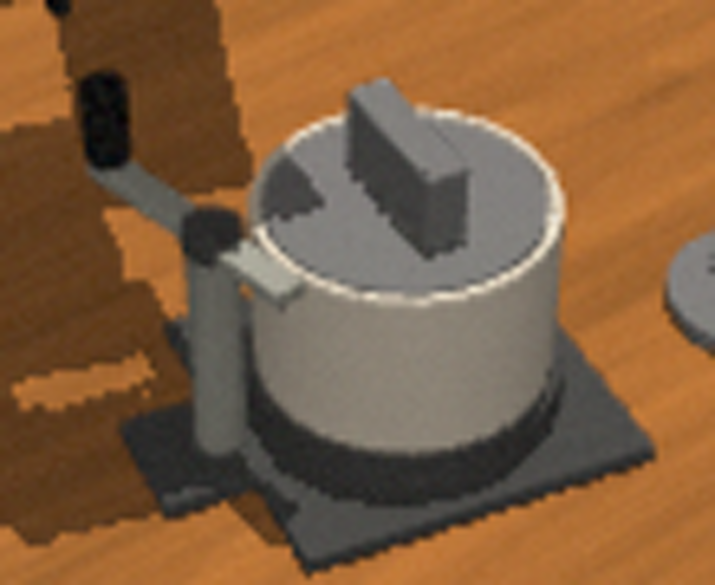

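View pics/t3c.png

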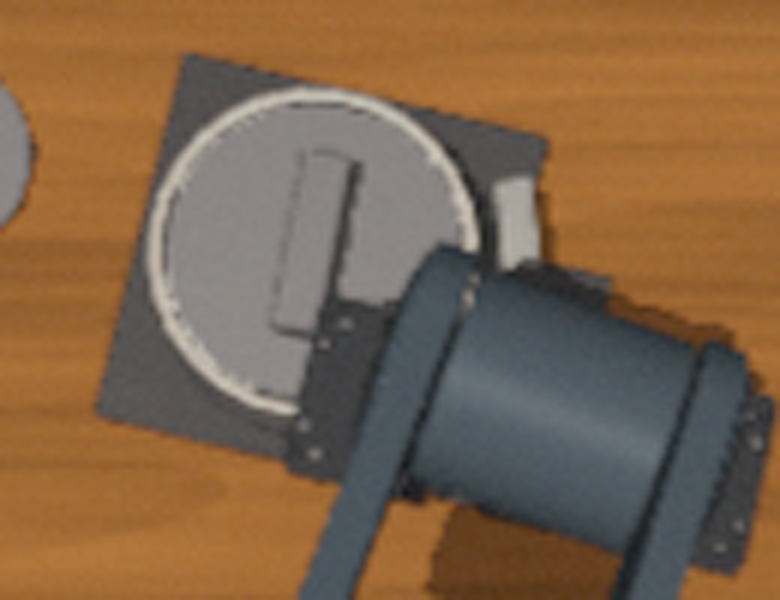

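View pics/w3.png

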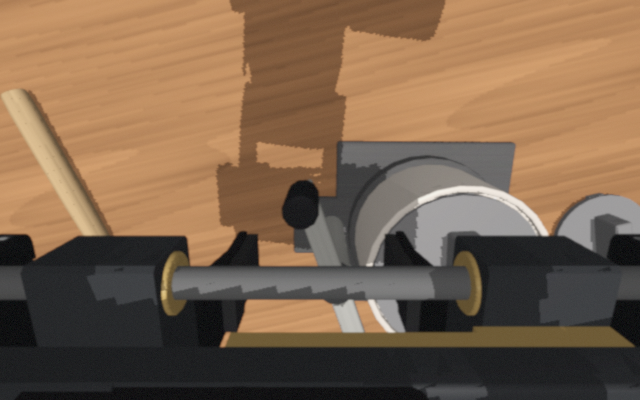

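The lid lies flush: its disc edge now meets the white rim all round in the scene crop, with the bar turned. The knob top is at about (301,205) in the wrist image. Next I measure it and turn the wrist so the jaws can follow the arc.

Run:
```python
from h import *
w=pickle.load(open("pics/w3.pkl","rb"))
print(ray(w,301,208,.198), ray(w,301,205,.198))
st([.4705,-.067,.25],-85.7)
```

```text
[ 0.46920898 -0.06791305  0.198     ] [ 0.46731529 -0.0674511   0.198     ]
t 8.8 pos [ 0.4784 -0.0563  0.2502] yaw 77.3 F [-0.8 -1.   0.1] M [ 0.02 -0.04 -0.  ] w 0.0607 q6 -97.0
shift [-0.32 -0.43 -0.01] turn -32.6
```

>>> arm_command(plan=[[[0,0,0],-1.7],[[0,0,0],-3.4],[[0,0,0],-5.1],[[0,0,0],-6.8],[[0,0,0],-8.5]], fingers=0.4)

```text
time: 9.3
position: [0.4782, -0.0562, 0.2501]
tool_rot: [-0.626, 0.329, -0.329, 0.626]
ft_force: [0.0, -0.6, -0.4]
grip_width: 0.0607
```

>>> arm_command(plan=[[[0,0,0],-1.7],[[0,0,0],-3.4],[[0,0,0],-5.1],[[0,0,0],-6.8],[[0,0,0],-8.5]])

```text
time: 9.8
position: [0.4782, -0.0562, 0.2501]
tool_rot: [-0.464, 0.534, -0.534, 0.464]
ft_force: [-0.7, 0.3, -0.5]
grip_width: 0.0609
```

>>> arm_command(plan=[[[0,0,0],-1.7],[[0,0,0],-3.4],[[0,0,0],-5.1],[[0,0,0],-6.8],[[0,0,0],-8.5]])

```text
time: 10.3
position: [0.4782, -0.0562, 0.2501]
tool_rot: [-0.239, 0.666, -0.666, 0.239]
ft_force: [0.0, 0.0, 0.2]
grip_width: 0.061
```

>>> arm_command(plan=[[[0,0,0],-1.7],[[0,0,0],-3.4],[[0,0,0],-5.1],[[0,0,0],-6.8],[[0,0,0],-7]])

```text
time: 10.8
position: [0.4781, -0.0563, 0.2501]
tool_rot: [-0.029, 0.707, -0.706, 0.029]
ft_force: [0.1, 1.0, 0.6]
grip_width: 0.0606
```

Run:
```python
from h import *
shot('wrist','w4')
st([.4705,-.067,.25],-85.7)
```

```text
t 10.85 pos [ 0.478  -0.0564  0.2502] yaw -85.1 F [-0.2 -0.   0.2] M [-0.11  0.16 -0.03] w 0.0609 q6 65.0
shift [-0.3  -0.43 -0.01] turn -0.11
```

View pics/w4.png

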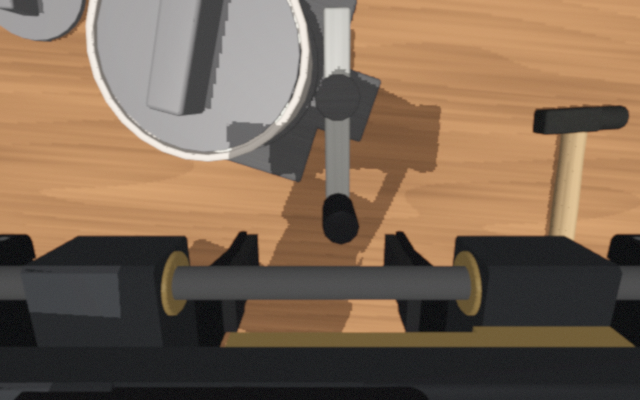

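Run:
```python
from h import *
w=pickle.load(open("pics/w4.pkl","rb"))
print(ray(w,341,226,.198),"pivot",ray(w,338,97,.155))
```

```text
[ 0.47380937 -0.06950463  0.198     ] pivot [ 0.55217046 -0.0621874   0.155     ]
```

>>> arm_command(plan=[[[-0.32,-0.44,0],0],[[-0.32,-0.44,0],0],[[-0.32,-0.44,-1],0],[[-0.32,-0.44,-1],0],[[-0.32,-0.44,-1],0]])

```text
time: 11.35
position: [0.4691, -0.0681, 0.2253]
tool_rot: [-0.03, 0.707, -0.706, 0.029]
ft_force: [-0.6, -0.8, 0.8]
grip_width: 0.0609
```

Run:
```python
from h import *
st([.4705,-.067,.162],-85.7)
```

```text
t 11.35 pos [ 0.4691 -0.0681  0.2253] yaw -85.3 F [-0.6 -0.8  0.8] M [-0.05  0.12  0.03] w 0.0609 q6 63.0
shift [ 0.05  0.04 -2.53] turn -0.09
```

>>> arm_command(plan=[[[0.08,0,-1],0],[[0.08,0,-1.8],0],[[0.08,0,-2.5],0],[[0.08,0,-2.5],0],[[0.08,0,-2.5],0]])

```text
time: 11.85
position: [0.4721, -0.0682, 0.1636]
tool_rot: [0.029, -0.706, 0.707, -0.029]
ft_force: [0.4, -0.3, -0.5]
grip_width: 0.0611
```

>>> arm_command(plan=[[[0,0,0],0],[[0,0,0],0],[[0,0,0],0],[[0,0,0],0],[[0,0,0],0]], fingers=-0.7, force=20)

```text
time: 12.35
position: [0.4716, -0.068, 0.1631]
tool_rot: [0.029, -0.706, 0.707, -0.029]
ft_force: [-0.7, 1.3, 0.5]
grip_width: 0.0287
```

Run:
```python
from h import *
st([.4705,-.067,.162],-85.7)
```

```text
t 12.35 pos [ 0.4716 -0.068   0.1631] yaw -85.3 F [-0.7  1.3  0.5] M [-0.08  0.14 -0.06] w 0.0287 q6 64.0
shift [-0.04  0.04 -0.04] turn -0.08
```

>>> arm_command(plan=[[[0,0,0],0],[[0,0,0],0]])

```text
time: 12.55
position: [0.4715, -0.0683, 0.163]
tool_rot: [0.029, -0.706, 0.707, -0.029]
ft_force: [-0.7, -2.4, 2.1]
grip_width: 0.0235
```

Run:
```python
from h import *
st()
p=get_obs()["position"][:2]; pv=np.array([.551,-.0618]);v=p-pv;print(np.hypot(*v),np.degrees(np.arctan2(v[1],v[0])))
v=v/np.hypot(*v)*.08
for k in range(0,85,5):
    r=np.radians(k);q=np.array([v[0]*np.cos(r)-v[1]*np.sin(r),v[0]*np.sin(r)+v[1]*np.cos(r)]);print(k,((q-v)/.025).round(2))
```

```text
t 12.55 pos [ 0.4715 -0.0683  0.163 ] yaw -85.3 F [-0.7 -2.4  2.1] M [-0.39  0.34 -0.01] w 0.0235 q6 64.0
0.07979437275809995 -175.3144689763596
0 [0. 0.]
5 [ 0.03 -0.28]
10 [ 0.09 -0.55]
15 [ 0.18 -0.82]
20 [ 0.28 -1.08]
25 [ 0.41 -1.32]
30 [ 0.56 -1.56]
35 [ 0.73 -1.78]
40 [ 0.91 -1.99]
45 [ 1.12 -2.18]
50 [ 1.34 -2.35]
55 [ 1.57 -2.5 ]
60 [ 1.82 -2.63]
65 [ 2.08 -2.74]
70 [ 2.34 -2.82]
75 [ 2.62 -2.89]
80 [ 2.89 -2.92]
```

>>> arm_command(plan=[[[0.03,-0.28,0],1],[[0.09,-0.55,0],2],[[0.18,-0.82,0],3],[[0.28,-1.08,0],4],[[0.41,-1.32,0],5]])

```text
time: 13.05
position: [0.4816, -0.1012, 0.163]
tool_rot: [-0.182, 0.683, -0.683, 0.182]
ft_force: [-1.0, -0.3, 2.4]
grip_width: 0.0236
```

```bash
python3 -c "
from h import *
st()"
```

```text
t 13.05 pos [ 0.4816 -0.1012  0.163 ] yaw -60.1 F [-1.  -0.3  2.4] M [-0.2   0.23 -0.23] w 0.0236 q6 35.0
```

Smooth, with low forces. Next 25°, relative to the pose now commanded.

>>> arm_command(plan=[[[0.15,-0.24,0],1],[[0.32,-0.46,0],2],[[0.5,-0.67,0],3],[[0.71,-0.86,0],4],[[0.93,-1.03,0],5]])

```text
time: 13.55
position: [0.5051, -0.1272, 0.163]
tool_rot: [0.326, -0.628, 0.628, -0.326]
ft_force: [-1.6, -0.5, 2.7]
grip_width: 0.0235
```

```bash
python3 -c "
from h import *
st()"
```

```text
t 13.55 pos [ 0.5051 -0.1272  0.163 ] yaw -35.1 F [-1.6 -0.5  2.7] M [-0.24  0.27 -0.26] w 0.0235 q6 9.0
```

>>> arm_command(plan=[[[0.23,-0.15,0],1],[[0.48,-0.28,0],2],[[0.74,-0.39,0],3],[[1.0,-0.47,0],4],[[1.08,-0.49,0],4.3]])

```text
time: 14.05
position: [0.5327, -0.1399, 0.163]
tool_rot: [0.437, -0.556, 0.557, -0.437]
ft_force: [-1.8, -3.4, 3.0]
grip_width: 0.0236
```

```bash
python3 -c "
from h import *
st()"
```

```text
t 14.05 pos [ 0.5327 -0.1399  0.163 ] yaw -13.7 F [-1.8 -3.4  3. ] M [-0.61  0.18 -0.17] w 0.0236 q6 -13.0
```

Now I press gently on towards the stop along the tangent until the force rises.

>>> arm_command(plan=[[[0.08,-0.02,0],0.3],[[0.16,-0.03,0],0.5],[[0.16,-0.03,0],0.5]])

```text
time: 14.35
position: [0.5339, -0.1398, 0.1629]
tool_rot: [-0.45, 0.548, -0.545, 0.447]
ft_force: [-5.5, -2.7, 5.4]
grip_width: 0.0233
```

```bash
python3 -c "
from h import *
st()"
```

```text
t 14.35 pos [ 0.5339 -0.1398  0.1629] yaw -11.2 F [-5.5 -2.7  5.4] M [-0.65  0.94 -0.1 ] w 0.0233 q6 -15.0
```

>>> arm_command(plan=[[[0.1,-0.02,0],0],[[0.2,-0.04,0],0],[[0.2,-0.04,0],0]])

```text
time: 14.65
position: [0.5339, -0.1396, 0.1627]
tool_rot: [-0.453, 0.55, -0.542, 0.445]
ft_force: [-14.0, -3.1, 12.0]
grip_width: 0.0235
```

```bash
python3 -c "
from h import *
st()"
```

```text
t 14.65 pos [ 0.5339 -0.1396  0.1627] yaw -11.1 F [-14.   -3.1  12. ] M [-0.61  2.46  0.1 ] w 0.0235 q6 -15.0
```

It is on the stop: 14 N with no movement. I relax the load, release and retreat upwards.

>>> arm_command(plan=[[[-0.2,0.04,0],0],[[-0.25,0.05,0],0]])

```text
time: 14.85
position: [0.5337, -0.1396, 0.1628]
tool_rot: [-0.449, 0.547, -0.546, 0.448]
ft_force: [-0.6, -2.8, 0.8]
grip_width: 0.0232
```

>>> arm_command(plan=[[[0,0,0],0],[[0,0,0],0],[[0,0,0],0],[[0,0,0],0],[[0,0,0],0]], fingers=0.4)

```text
time: 15.35
position: [0.535, -0.1392, 0.1627]
tool_rot: [-0.448, 0.547, -0.547, 0.449]
ft_force: [0.1, 0.4, -0.1]
grip_width: 0.0549
```

>>> arm_command(plan=[[[0,0,1],0],[[0,0,2],0],[[0,0,3.5],0],[[-2,-2,4.5],0],[[-4,-4,4.5],0]])

```text
time: 15.85
position: [0.4677, -0.2088, 0.2741]
tool_rot: [0.449, -0.544, 0.548, -0.45]
ft_force: [-0.1, -0.1, -0.3]
grip_width: 0.0609
```

>>> arm_command(plan=[[[-1,-2,0],0],[[-2,-4,0],0],[[-2,-4,0],0],[[-2,-4,0],0]])

```text
time: 16.25
position: [0.4156, -0.3096, 0.2713]
tool_rot: [0.447, -0.548, 0.548, -0.447]
ft_force: [-0.8, 0.1, -0.2]
grip_width: 0.061
```

Run:
```python
from h import *
import cv2
st()
shot('scene','s5');shot('top','t5')
a=cv2.imread("pics/s5.png")[165:255,265:375]
cv2.imwrite("pics/s5c.png",cv2.resize(a,None,fx=6.5,fy=6.5,interpolation=cv2.INTER_CUBIC))
a=cv2.imread("pics/t5.png")[160:260,265:395]
cv2.imwrite("pics/t5c.png",cv2.resize(a,None,fx=6,fy=6,interpolation=cv2.INTER_CUBIC))
```

```text
t 16.25 pos [ 0.4156 -0.3096  0.2713] yaw -11.5 F [-0.8  0.1 -0.2] M [-0.1   0.03  0.  ] w 0.061 q6 -38.0
```

View pics/s5c.png

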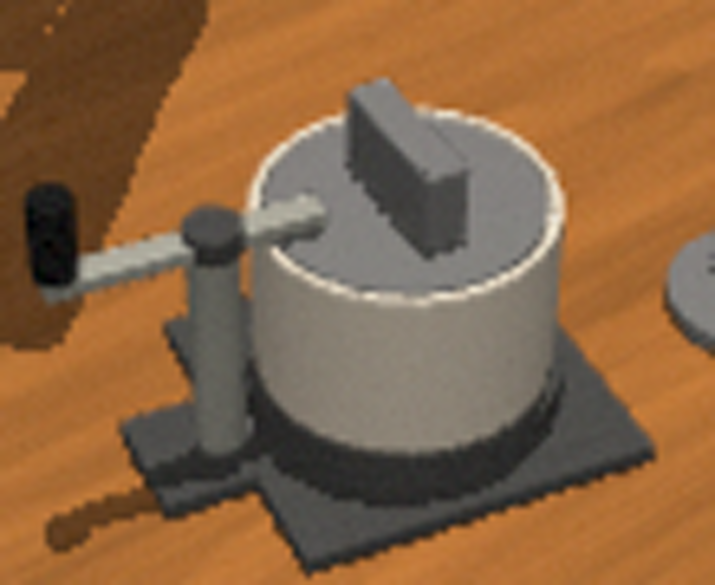

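View pics/t5c.png

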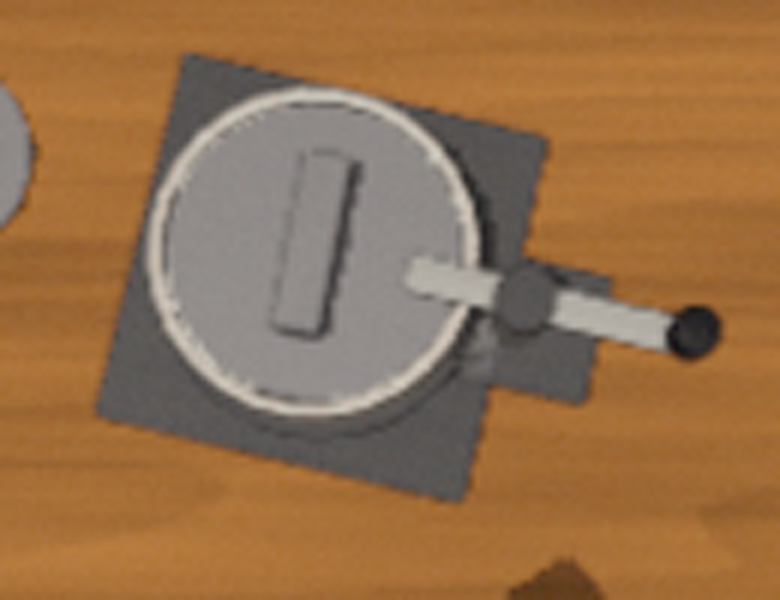

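View pics/t5.png

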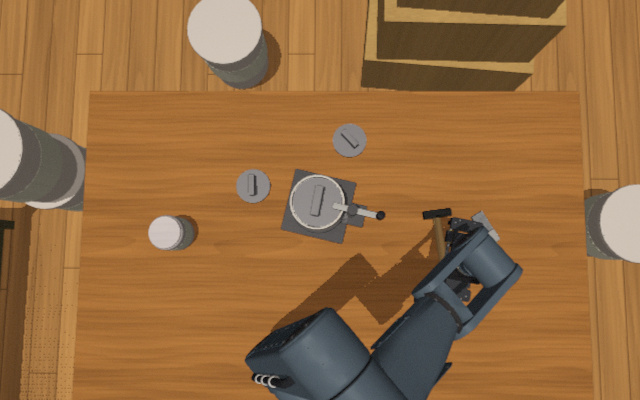

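Run:
```python
from h import *
c=pickle.load(open("pics/t5.pkl","rb"))
T=lambda x,y,z: ray(c,x/6-.42+265,y/6-.42+160,z)
pv=T(527,299,.155);kn=T(694,332,.198);tip=T(412,273,.15);m=T(314,252,.136)
a=lambda v:np.degrees(np.arctan2(v[1],v[0]))
print(a(kn-pv),a(pv-tip),a(pv-m))
```

```text
-103.87593146463638 -103.005238536119 -103.19079729420662
```

The arm points at the pail centre within about 1°, the lid is flush and the robot is clear. Handing in.

```bash
python3 -c "
from rig import hand_in
print(hand_in())"
```

```text
the job is handed in; nothing more can be done
None
```

The lid is seated flush in the pail and the hold-down arm is closed over it. I handed the job in at about 16.3 s.

- **Lid:** I gripped it by its bar and turned it about 44° clockwise. The lugs then found their notches, and the hand followed the lid down 10 mm. The last images show the disc flush with the rim all round.
- **Hold-down arm:** I swung it by the knob until it met its stop, where 14 N moved it no further. In the last top image it points within about 1° of the pail's centre.
- **Bystanders and robot:** I never touched the tin, mallet or brush. The tin looks unmoved in the last top image. The robot arm hides most of the brush and part of the mallet there, so I could not fully confirm those two. The gripper was clear of everything at hand-in.

One check was off at first: the bar slipped a few degrees in the 12 N grip. I raised the grip to 25–30 N and it then turned with the hand. No other check failed or disagreed.

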